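# Latch the instrument case and lift it off the slide stage

### The job

The grey instrument case on the slide stage is carried by the handle on its loose black lid, which only holds once the orange turnbutton is swung fully across the lid. Turn the turnbutton square across the lid while the case still stands in its nest, then lift the case by the lid handle straight up to about 10 cm above the nest and finish while holding it there by the handle, steady and level, with the case hanging from the lid. Do not disturb the cups and the red sensor standing around it, and never tip the case.

Things in the scene. Friction and masses are not known exactly. Their poses are not given: they have to be found in the camera images.
- stage: aluminium slide stage fixed to the bench, 250 x 150 mm at its white foot (long side along its x), 45 mm high in all; origin at the centre of its underside on the bench, z up. Its top is a shallow nest (5 mm high rims, 3 to 4 mm play) whose floor is 40 mm above the bench; a small knurled screw sticks out on its -y side.
- nest (a point): centre of the nest's floor, 40 mm above the bench, axes as the stage's; the case's origin lies here at the start
- case: loose grey case, axes as the stage's, 224 (x) x 110 (y) x 62 mm (z), 0.35 to 0.6 kg without lid, balanced; origin at the centre of its underside. Its 28 mm end blocks stand 2 mm above the lid's top. A steel keeper on the -x block reaches 18 mm over the lid; the turnbutton's pivot is on the +x block at x = 98, y = 0. The lid has 2 mm of play under both, and rises that much before the case follows.
- turnbutton (a joint): angle of the orange turnbutton about its upright pivot, rad, counterclockwise from above positive. 0: nose along the case's +y (open, clear of the lid); 1.57: nose along the case's -x, square across the lid's end (closed). Starts at -0.15 to 0.25; stops at -0.2 and 1.62; friction about 0.04 N m, stays where it is left.
- turnbutton_grip (a point): grip point on the pivot axis in the turnbutton's upright fin, 94 mm above the case's underside (134 mm above the bench at the start); y along the nose, z up. Fin: 10 mm thick (x), 34 mm long (y, centred on the pivot), from 69 to 97 mm above the case's underside. Below it a flat bar 14 mm wide, 7 mm thick, reaching 36 mm from the pivot at the nose, 14 mm the other way.
- lid: loose black lid, plate 164 x 110 x 10 mm lying on the case's walls between the end blocks, 0.15 kg, with an 8 mm deep plug below that fits inside the walls; origin at the centre of the plate's underside (50 mm above the case's underside when seated), axes as the case's
- handle (a point): centre of the lid's aluminium handle bar, above the middle of the case, axes as the lid's: bar 68 mm long along x, 16 mm thick along y, 18 mm high; 41 mm above the plate's underside (131 mm above the bench at the start); 22 mm of air between bar and plate; two posts under its ends
- cup_a: white plastic cup, loose bystander, 76 mm across the rim, 90 mm high, on the bench beside the stage's +y side; origin at the centre of its foot
- cup_b: second white plastic cup like the first, loose bystander, on the bench beside the stage's -y side; origin at the centre of its foot
- sensor: red sensor block, loose bystander, 64 x 28 x 36 mm with a stub at its -x end, on the bench beside the stage's -y side; origin at the centre of its underside
Not all that is in view belongs to the job. Of the things like the lid, leave any that is pink; of the rest the larger one is meant.

How it is judged:
On the way, in this order (a step that is already met when the one before it is completed fails the run):
1. the turnbutton is turned across the lid while the case still stands in its nest (value of joint turnbutton above 1.3 rad and z of case in the frame of nest below 0.01 m and z of lid in the frame of case below 0.056 m), for 0.2 s.
2. the case is lifted clear of the nest by the lid handle (z of case in the frame of nest above 0.03 m and contact force between the fingers and lid above 2 N), for 0.2 s.
At the end, for the whole second after the job is handed in: Fingers hold the lid handle; the case hangs from the lid alone, underside 65 to 160 mm above the nest floor, within 50 mm sideways of it, tilt under 0.12 rad, at rest (0.03 m/s, 0.25 rad/s); turnbutton beyond 1.2 rad, lid in its seat; nothing else touches the case (z of case in the frame of nest between 0.065 and 0.16 m and horizontal distance between case and nest below 0.05 m and angle between case's own z axis and vertical below 0.12 rad and linear speed of case below 0.03 m/s and angular speed of case below 0.25 rad/s and value of joint turnbutton above 1.2 rad and z of lid in the frame of case between 0.046 and 0.056 m and contact force between the fingers and lid above 2 N and contact force between case and lid above 1 N and contact force between each of the arm, the fingers and case below 0.5 N and contact force between case and stage below 0.1 N and contact force between case and cup_a below 0.1 N and contact force between case and cup_b below 0.1 N and contact force between case and sensor below 0.1 N); the arm keeps its last pose, push and grip.
It fails at once if a cup or the sensor is pushed more than 25 mm or knocked over (distance of any of cup_a, cup_b, sensor from where it was at the start of the episode above 0.025 m or angle between any of cup_a, cup_b, sensor's own z axis and vertical above 0.5 rad).
It fails at once if the case is tipped by more than 0.4 rad (angle between case's own z axis and vertical above 0.4 rad).
It also fails if it takes over 51 s, if anything falls off the work surface, if the arm or the gripper's body presses on something with over 40 N, if the wrist force passes 120 N, or if a joint passes its speed limit or range.

### The arm

A 7-joint arm with a two-finger parallel gripper is mounted at the origin on the work surface. World frame = base frame: x ahead of the robot, y to its left, z up, the work surface at z = 0. Lengths are in m, angles in rad, forces in N, time in s.
With the tool pointing down it reaches from about 0.4 to 0.85 m from the base axis. Payload 10.4 kg.
Tool frame: the origin (TCP) lies at the very end of the fingers, on their centre line; the grasp point (between the pads) lies 19 mm behind it; z points along the fingers, y is the line along which they close (so a half turn about z gives the same grasp; the last joint's range is limited). The gripper opens to 85 mm and grips with 20 to 120 N. Pads are 22 mm wide; open, the fingers measure 114 mm over their backs; the gripper's body (76 mm by 85 mm) begins 54 mm behind the grasp point. The pads swing forward as they close: fully open they stand 13 mm farther back than shut.
Start: joints at [-1.331, 0.332, -0.065, 1.46, 0.022, 1.35, -0.088], TCP at [0.162, 0.604, 0.231] pointing down, gripper open.
Joint ranges: [-2.6, 2.6], [-0.5, 2.12], [-1.47, 1.34], [0.16, 2.42], [-1.27, 4.41], [0.06, 2.06], [-2.6, 2.6]. Speed limits (rad/s): [2.22, 2.22, 2.79, 2.79, 3.14, 3.14, 3.14].

### API

Orientations are given as a unit quaternion [x, y, z, w].
In Python, from workcell import manip, vision, order gives the robot as it stands. The module is installed in compiled form; this text tells all that it offers.
- The arm moves only by the tool move_arm, never from a script. Its argument "motion" is a list of rows, each a list of 3 entries, a list of its own where there are three numbers: the shift along the tool's x, y, z scaled (see below), then the turn, a rotation vector about the tool's x, y, z scaled (see below), then the opening, from -1 (shut) to 1 (fully open). In form: [[[dx, dy, dz], [wx, wy, wz], hand], ...]. A call has 1 to 12 rows; each row shifts and turns the commanded pose from where the row before left it, along the tool's axes as they then stand; what a row does not reach is not made up. The controller multiplies each number of a shift by 0.75 m and each number of a turn by pi/4 rad. A row lasts 1/10 s, in which the tool goes at most 50 mm and 8.59 degrees, less where a joint would pass 70% of its speed; a pose out of reach is approached as far as the arm can. A call with a number of a shift or a turn outside -1 to 1 is refused whole. A call with a gripper value outside its range is refused whole. The fingers move at their own pace and stop on an object; "newtons" is the grip in N (left out, the last holds). Time passes only in rows, so rows that do not move let the fingers close. It gives the time, the measured TCP pose, the force, the opening and the grip force at its end, in the units of the state.
- manip.get_obs(): the state, without advancing time (a new reading comes with each control period).
- vision.camera(name): name is "scene" or "top"; returns a dict with "pixels" (480x640x3 uint8, red, green, blue), "fx", "fy", "cx", "cy" (pixels), "R" (3x3) and "t" (3): a world point X has camera coordinates R X + t. Camera axes: x right, y down, z forward; pixel columns grow to the right and rows downward; lengths in m; the calibration is good to about 2 mm. A picture is of the moment at which its call begins. There is no depth.
- order.hand_in(): hands the job in; it is judged then, once.
The state is a dict: "clock": time; "joint_pos": joint angles; "joint_velocities": joint speeds; "tau": joint torques, N m; "position": TCP position; "ee_rot": TCP orientation; "ft_force": force on the tool from outside, world axes, zero at the start; "torque": the same for the moment, N m; "grip_width": opening from 0.0 (shut) to 1.0 (fully open); "grasp_force": force on a finger pad.
Only numpy, scipy, OpenCV 4.12 (cv2) and the standard library are available. Lean on these libraries where they do the work, as an engineer would, in place of code of your own. Each camera call takes 0.05 s, during which the arm holds its last target. There are 200 camera calls.

## Working session

There is one attempt and no reset: what is moved stays moved. The work goes in short steps, Python scripts to look and compute and a tool call to move; the robot and the scene stay as the last step left them, time stands still between calls to the robot, and variables do not carry over. Pictures are saved under pics/ and viewed, at most 10 in all, crops included, and the job is handed in when it is done.

Besides the shell and the picture viewer there is one more tool, called as a command line: name --argument value ..., lists and objects as JSON in quotes. move_arm: Moves the arm, as the interface text tells. Its arguments: {"type":"object","properties":{"motion":{"type":"array"},"newtons":{"type":"number"}},"required":["motion"]}

```bash
mkdir -p pics; python3 - <<'E'
from workcell import manip, vision
import cv2,numpy as np
o=manip.get_obs(); print({k:np.round(v,3).tolist() for k,v in o.items()})
for n in("scene","top"):
    c=vision.camera(n); cv2.imwrite(f"pics/{n}0.png",c["pixels"][:,:,::-1])
    np.savez(f"{n}0.npz",**c); print(n,c["fx"],c["cx"],c["cy"],np.round(c["R"],3).tolist(),np.round(c["t"],3))
E
```

```text
{'clock': 0.0, 'joint_pos': [-1.331, 0.333, -0.065, 1.461, 0.022, 1.35, -0.088], 'joint_velocities': [-0.001, 0.0, -0.001, 0.001, 0.0, 0.0, 0.001], 'tau': [0.0, -62.544, 0.049, -39.162, 0.016, 0.01, -0.0], 'position': [0.162, 0.603, 0.231], 'ee_rot': [0.131, 0.991, -0.001, -0.0], 'ft_force': [-0.612, -0.593, -0.138], 'torque': [0.066, 0.011, -0.003], 'grasp_force': 0.0, 'grip_width': 1.0}
scene 450.5749163888977 316.6146700611219 235.48620016425127 [[0.57, 0.822, -0.006], [0.704, -0.492, -0.512], [-0.423, 0.287, -0.859]] [-0.313 -0.362  1.083]
top 440.5088270106252 319.7293922065544 235.10636205121344 [[-0.009, -1.0, 0.007], [-0.99, 0.008, -0.14], [0.139, -0.008, -0.99]] [-0.003  0.545  0.811]
```

View pics/scene0.png

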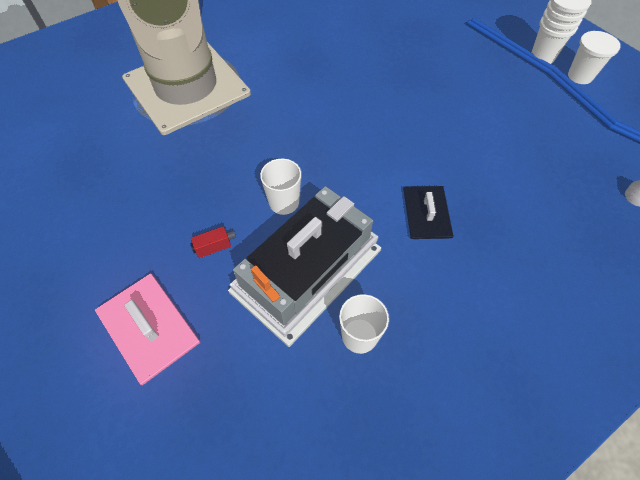

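View pics/top0.png

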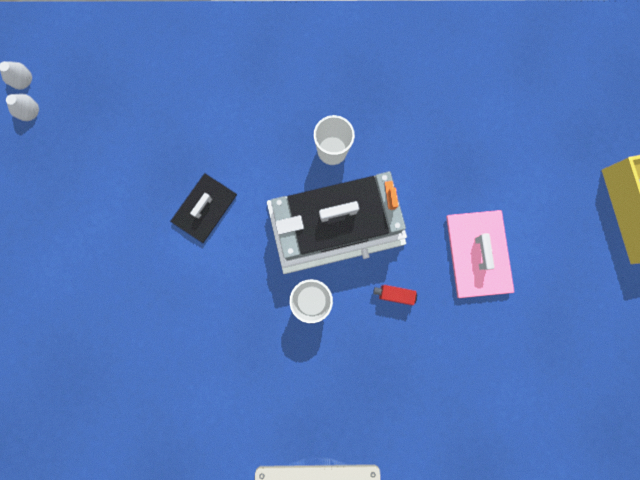

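The scene view shows the case at about (305,255), with the orange turnbutton at (265,283), the handle at (305,238) and a cup on each side. In the top view the handle is at (340,211), the turnbutton at (391,195), the keeper at (290,225) and the red sensor at (398,295). The pink lid and the small black lid are decoys. So the case's +x points roughly along world -y.

```bash
cat > h.py <<'E'
import cv2,numpy as np
from scipy.spatial.transform import Rotation as Ro
def ray(c,uv,z):
    R,t=c["R"],c["t"]; o=-R.T@t
    d=R.T@np.array([(uv[0]-c["cx"])/c["fx"],(uv[1]-c["cy"])/c["fy"],1]); return o+d*(z-o[2])/d[2]
def masks(p):
    h=cv2.cvtColor(p,cv2.COLOR_RGB2HSV)
    return dict(orange=cv2.inRange(h,(5,150,120),(20,255,255)),black=cv2.inRange(p,(0,0,0),(50,50,50)),
      bright=cv2.inRange(h,(0,0,170),(180,45,255)))
def blob(m,roi,n=1):
    x0,y0,x1,y1=roi; k=np.zeros_like(m); k[y0:y1,x0:x1]=m[y0:y1,x0:x1]
    cs=sorted(cv2.findContours(k,cv2.RETR_EXTERNAL,cv2.CHAIN_APPROX_NONE)[0],key=cv2.contourArea)[-n:]
    return cs[-1]
def wrect(c,cnt,z):
    P=np.array([ray(c,p,z)[:2] for p in cnt[:,0].astype(float)]); 
    (x,y),(w,h),a=cv2.minAreaRect((P*1000).astype(np.float32))
    if w<h: w,h,a=h,w,a+90
    return np.round([x,y,w,h,a],1)
E
python3 - <<'E'
from h import *
T=dict(np.load("top0.npz")); S=dict(np.load("scene0.npz"))
mt,ms=masks(T["pixels"]),masks(S["pixels"])
for nm,c,m,r in(("top",T,mt,dict(orange=(370,165,410,225),black=(283,170,395,260),bright=(312,195,366,226))),
                ("scene",S,ms,dict(orange=(240,255,290,310),black=(235,185,375,305),bright=(282,214,326,262)))):
    for k,z in(("orange",.137),("black",.1),("bright",.14)):
        b=blob(m[k],r[k]); print(nm,k,cv2.contourArea(b),cv2.boundingRect(b),"x y L W yaw(mm,deg)",wrect(c,b,z))
def crop(p,r,n): 
    x0,y0,x1,y1=r; return cv2.resize(p[y0:y1,x0:x1,::-1],(n,int(n*(y1-y0)/(x1-x0))),interpolation=cv2.INTER_CUBIC)
a=crop(T["pixels"],(260,160,420,280),400);b=crop(S["pixels"],(225,180,385,300),400)
cv2.imwrite("pics/crop0.png",np.hstack([a,b]))
E
```

```text
top orange 195.0 (385, 182, 13, 27) x y L W yaw(mm,deg) [ 600.4 -130.6   47.1   15.8    6.9]
top black 454.0 (315, 215, 41, 26) x y L W yaw(mm,deg) [550.6 -35.1  77.2  37.6  97.8]
top bright 318.0 (319, 201, 40, 18) x y L W yaw(mm,deg) [575.  -39.6  67.3  16.  103.8]
scene orange 348.0 (251, 266, 29, 36) x y L W yaw(mm,deg) [ 615.8 -139.6   64.5   17.     4.9]
scene black 3946.5 (248, 213, 106, 87) x y L W yaw(mm,deg) [580.2 -45.8 158.1 108.6 102.9]
scene bright 480.5 (287, 217, 34, 42) x y L W yaw(mm,deg) [586.4 -46.4  75.6  28.2 103.6]
```

View pics/crop0.png

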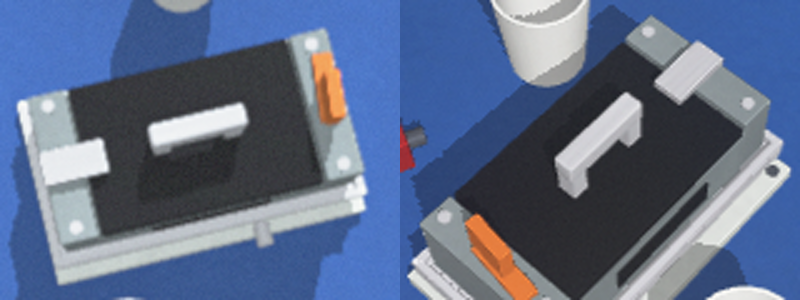

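The crop shows four screw heads on the end blocks (top-view pixels near (279,202), (385,178), (290,251) and (398,225)). The turnbutton fin stands on its bar, with the nose toward world +x, slightly clockwise of the case's +y. One refinement with the screws and the bright fin faces.

```bash
python3 - <<'E'
from h import *
T=dict(np.load("top0.npz")); S=dict(np.load("scene0.npz"))
for c,px in((T,[(279.2,202),(384.8,177.6),(290.4,250.8),(397.6,225.2)]),(S,[(225+(648-400)/2.5,180+32/2.5),(225+45/2.5,180+217/2.5),(225+(748-400)/2.5,180+103/2.5)])):
    W=np.array([ray(c,p,.103)[:2]*1000 for p in px]); print(W.round(1).tolist(), "ctr",(W.mean(0) if len(W)==4 else (W[1]+W[2])/2).round(1))
for n,c,r in(("top",T,(380,178,402,212)),("scene",S,(245,260,285,305))):
    x0,y0,x1,y1=r; p=c["pixels"]; m=masks(p)["orange"]; v=p[:,:,0]
    print(n,np.histogram(v[m>0],8)); 
    print('\n'.join(' '.join(f'{v[y,x]:3d}' if m[y,x] else ' ..' for x in range(x0,x1)) for y in range(y0,y1)) if n=="top" else "")
    for th in(215,230):
        k=((m>0)&(v>=th)).astype(np.uint8); kk=np.zeros_like(k);kk[y0:y1,x0:x1]=k[y0:y1,x0:x1]
        b=max(cv2.findContours(kk,cv2.RETR_EXTERNAL,cv2.CHAIN_APPROX_NONE)[0],key=cv2.contourArea,default=None)
        if b is not None: print(th,cv2.contourArea(b),wrect(c,b,.137),cv2.boundingRect(b))
E
```

```text
[[596.6, 65.1], [640.4, -126.2], [508.4, 44.9], [552.8, -146.5]] ctr [574.5 -40.7]
[[512.6, 42.4], [557.1, -147.1], [599.4, 63.6]] ctr [578.3 -41.7]
top (array([ 33,  16,  14,  13,   1,   7,   5, 138]), array([143.   , 156.375, 169.75 , 183.125, 196.5  , 209.875, 223.25 ,
       236.625, 250.   ]))
 ..  ..  ..  ..  ..  ..  ..  ..  ..  ..  ..  ..  ..  ..  ..  ..  ..  ..  ..  ..  ..  ..
 ..  ..  ..  ..  ..  ..  ..  ..  ..  ..  ..  ..  ..  ..  ..  ..  ..  ..  ..  ..  ..  ..
 ..  ..  ..  ..  ..  ..  ..  ..  ..  ..  ..  ..  ..  ..  ..  ..  ..  ..  ..  ..  ..  ..
 ..  ..  ..  ..  ..  ..  ..  ..  ..  ..  ..  ..  ..  ..  ..  ..  ..  ..  ..  ..  ..  ..
 ..  ..  ..  ..  ..  .. 246 244 244 244 245 246  ..  ..  ..  ..  ..  ..  ..  ..  ..  ..
 ..  ..  ..  ..  .. 241 245 244 244 243 243 245  ..  ..  ..  ..  ..  ..  ..  ..  ..  ..
 ..  ..  ..  ..  .. 238 245 244 243 243 243 244  ..  ..  ..  ..  ..  ..  ..  ..  ..  ..
 ..  ..  ..  ..  .. 223 244 243 243 243 243 244  ..  ..  ..  ..  ..  ..  ..  ..  ..  ..
 ..  ..  ..  ..  ..  .. 241 245 243 242 243 243  ..  ..  ..  ..  ..  ..  ..  ..  ..  ..
 ..  .. 
[... 1908 characters left out ...]
 ..  ..  ..  ..  ..
 ..  ..  ..  ..  ..  ..  ..  ..  ..  ..  ..  ..  ..  ..  ..  ..  ..  ..  ..  ..  ..  ..
 ..  ..  ..  ..  ..  ..  ..  ..  ..  ..  ..  ..  ..  ..  ..  ..  ..  ..  ..  ..  ..  ..
 ..  ..  ..  ..  ..  ..  ..  ..  ..  ..  ..  ..  ..  ..  ..  ..  ..  ..  ..  ..  ..  ..
215 115.0 [ 601.9 -130.4   44.2   15.7    7.4] (385, 182, 13, 25)
230 107.5 [ 603.1 -132.2   44.6   14.9   24.4] (385, 182, 13, 25)
scene (array([  4,   1,  45,  14,  18,  57,  28, 219]), array([123.   , 138.125, 153.25 , 168.375, 183.5  , 198.625, 213.75 ,
       228.875, 244.   ]))

215 101.5 [ 600.1 -137.5   32.8    8.8    6.3] (251, 266, 18, 18)
230 78.5 [ 600.  -137.8   32.4    8.5    9.1] (251, 267, 18, 16)
```

move_arm --motion '[[[-0.0341,-0.0334,0],[0,0,0],1],[[-0.0341,-0.0334,0],[0,0,0],1],[[-0.0341,-0.0334,0],[0,0,0],1],[[-0.0341,-0.0334,0],[0,0,0],1],[[-0.0341,-0.0334,0],[0,0,0],1],[[-0.0341,-0.0334,0],[0,0,0],1],[[-0.0341,-0.0334,0],[0,0,0],1],[[-0.0341,-0.0334,0],[0,0,0],1],[[-0.0341,-0.0334,0],[0,0,0],1],[[-0.0341,-0.0334,0],[0,0,0],1],[[-0.0341,-0.0334,0],[0,0,0],1],[[-0.0341,-0.0334,0],[0,0,0],1]]'

```text
clock: 1.3
position: [0.381, 0.2321, 0.2311]
ee_rot: [0.131, 0.991, 0.0, -0.0]
ft_force: [0.3, 0.0, -0.2]
grip_width: 1.002
grasp_force: 0.0
```

move_arm --motion '[[[-0.0341,-0.0334,0],[0,0,0],1],[[-0.0341,-0.0334,0],[0,0,0],1],[[-0.0341,-0.0334,0],[0,0,0],1],[[-0.0341,-0.0334,0],[0,0,0],1],[[-0.0341,-0.0334,0],[0,0,0],1],[[-0.0341,-0.0334,0],[0,0,0],1],[[-0.0341,-0.0334,0],[0,0,0],1],[[-0.0341,-0.0334,0],[0,0,0],1],[[-0.0341,-0.0334,0],[0,0,0],1],[[-0.0341,-0.0334,0],[0,0,0],1],[[-0.0341,-0.0334,0],[0,0,0],1],[[-0.0341,-0.0334,0],[0,0,0],-0.1]]'

```text
clock: 2.5
position: [0.5994, -0.1375, 0.2309]
ee_rot: [0.131, 0.991, 0.0, -0.0]
ft_force: [0.1, -0.0, 0.5]
grip_width: 0.856
grasp_force: 0.0
```

move_arm --motion '[[[0,0,0],[0,0,0.183],-0.1],[[0,0,0],[0,0,0.183],-0.1],[[0,0,0],[0,0,0.183],-0.1],[[0,0,0],[0,0,0.183],-0.1],[[0,0,0],[0,0,0.183],-0.1],[[0,0,0],[0,0,0.183],-0.1],[[0,0,0],[0,0,0.183],-0.1],[[0,0,0],[0,0,0.183],-0.1],[[0,0,0],[0,0,0.183],-0.1],[[0,0,0],[0,0,0.183],-0.1],[[0,0,0],[0,0,0.183],-0.1],[[0,0,0],[0,0,0.183],-0.1]]'

```text
clock: 3.7
position: [0.5987, -0.1363, 0.231]
ee_rot: [0.84, 0.543, -0.0, -0.0]
ft_force: [0.7, -0.2, -0.2]
grip_width: 0.449
grasp_force: 0.0
```

move_arm --motion '[[[0,0,0],[0,0,0.183],-0.1],[[0,0,0],[0,0,0.183],-0.1],[[0,0,0],[0,0,0.183],-0.1],[[0,0,0],[0,0,0.183],-0.1],[[0,0,0],[0,0,0.183],-0.1],[[0,0,0],[0,0,0.183],-0.1],[[0,0,0],[0,0,0.183],-0.1],[[0,0,0],[0,0,0],-0.1],[[0,0,0],[0,0,0],-0.1]]'

```text
clock: 4.6
position: [0.5988, -0.1364, 0.231]
ee_rot: [0.997, 0.076, -0.0, 0.0]
ft_force: [0.6, 0.9, -0.6]
grip_width: 0.454
grasp_force: 0.0
```

```bash
cat >> h.py <<'E'
def to(o,x,y,z,yaw):
    "tool shift & turn in command units; yaw = world angle of tool y, deg"
    R=Ro.from_quat(o["ee_rot"]); d=R.inv().apply(np.array([x,y,z])-o["position"])/.75
    a=np.radians(yaw); G=Ro.from_matrix(np.array([[np.sin(a),np.cos(a),0],[-np.cos(a),np.sin(a),0],[0,0,-1]]))
    ty=R.apply([0,1,0]); print("tcp",o["position"].round(4),"yaw",np.degrees(np.arctan2(ty[1],ty[0])).round(1),"q",o["joint_pos"].round(2),"F",o["ft_force"].round(1),"grip",np.round([o["grip_width"],o["grasp_force"]],3),"t",o["clock"])
    print("shift",d.round(4),"turn",((R.inv()*G).as_rotvec()/(np.pi/4)).round(4))
E
python3 - <<'E'
from h import *
from workcell import manip
o=manip.get_obs(); to(o,.5985,-.136,.115,-82)
E
```

```text
Traceback (most recent call last):
  File "h.py", line 22, in to
    a=np.radians(yaw); G=Ro.from_matrix(np.array([[np.sin(a),np.cos(a),0],[-np.cos(a),np.sin(a),0],[0,0,-1]]))
                         ~~~~~~~~~~~~~~^^^^^^^^^^^^^^^^^^^^^^^^^^^^^^^^^^^^^^^^^^^^^^^^^^^^^^^^^^^^^^^^^^^^^^^
  File "scipy/spatial/transform/_rotation.pyx", line 1143, in scipy.spatial.transform._rotation.Rotation.from_matrix
ValueError: Non-positive determinant (left-handed or null coordinate frame) in rotation matrix 0: [[-0.99026807  0.1391731   0.        ]
 [-0.1391731  -0.99026807  0.        ]
 [ 0.          0.         -1.        ]].
```

move_arm --motion '[[[0,0,0.0192],[0,0,0],-0.1],[[0,0,0.0192],[0,0,0],-0.1],[[0,0,0.0192],[0,0,0],-0.1],[[0,0,0.0192],[0,0,0],-0.1],[[0,0,0.0192],[0,0,0],-0.1],[[0,0,0.0192],[0,0,0],-0.1],[[0,0,0.0192],[0,0,0],-0.1],[[0,0,0.0192],[0,0,0],-0.1],[[0,0,0],[0,0,0],-0.1]]' --newtons 30

```text
clock: 5.5
position: [0.598, -0.136, 0.1139]
ee_rot: [0.997, 0.074, -0.001, -0.0]
ft_force: [0.5, 0.6, -0.3]
grip_width: 0.447
grasp_force: 0.0
```

```bash
sed -i 's/\[\[np.sin(a),np.cos(a),0\],\[-np.cos/[[-np.sin(a),np.cos(a),0],[np.cos/' h.py; python3 - <<'E'
from h import *
from workcell import manip,vision
to(manip.get_obs(),.5985,-.136,.115,-82)
c=vision.camera("scene"); cv2.imwrite("pics/s1.png",cv2.resize(c["pixels"][160:340,200:440,::-1],(720,540),interpolation=cv2.INTER_CUBIC))
E
```

```text
tcp [ 0.598  -0.136   0.1139] yaw -81.5 q [-0.65  0.66  1.12  1.67 -0.62  1.22 -0.81] F [ 0.5  0.6 -0.3] grip [0.447 0.   ] t 5.5
shift [ 0.0007  0.0001 -0.0015] turn [-0.001   0.0034  0.0107]
```

View pics/s1.png

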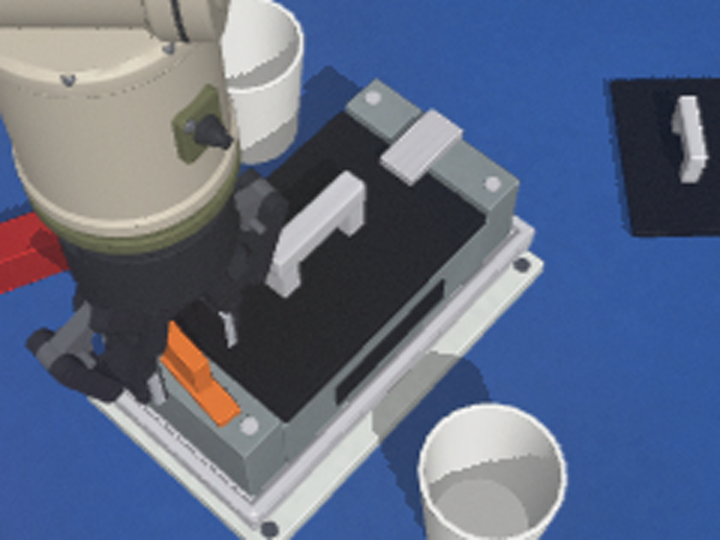

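The picture shows the fingers straddling the orange fin (pads at about (158,388) and (232,330) in the crop), clear of the lid handle. Closing on it.

move_arm --motion '[[[0,0,-0.0015],[0,0,0],-1],[[0,0,0],[0,0,0],-1],[[0,0,0],[0,0,0],-1],[[0,0,0],[0,0,0],-1],[[0,0,0],[0,0,0],-1],[[0,0,0],[0,0,0],-1],[[0,0,0],[0,0,0],-1]]' --newtons 30

```text
clock: 6.25
position: [0.5994, -0.1363, 0.1182]
ee_rot: [0.997, 0.074, 0.001, -0.0]
ft_force: [-1.6, 1.9, 6.3]
grip_width: 0.107
grasp_force: 32.8
```

```bash
python3 - <<'E'
from h import *
from workcell import manip,vision
to(manip.get_obs(),.598,-.136,.115,13.2)
E
```

```text
tcp [ 0.5994 -0.1363  0.1182] yaw -81.5 q [-0.65  0.65  1.12  1.67 -0.62  1.22 -0.81] F [-1.6  1.9  6.3] grip [ 0.107 32.827] t 6.25
shift [-0.0018 -0.0007  0.0043] turn [ 1.1000e-03 -1.6000e-03 -2.1045e+00]
```

move_arm --motion '[[[0,0,-0.0025],[0,0,-0.15],-1],[[0,0,0],[0,0,-0.15],-1],[[0,0,0],[0,0,-0.15],-1],[[0,0,0],[0,0,-0.15],-1],[[0,0,0],[0,0,-0.15],-1],[[0,0,0],[0,0,-0.15],-1],[[0,0,0],[0,0,-0.15],-1],[[0,0,0],[0,0,-0.15],-1],[[0,0,0],[0,0,-0.15],-1],[[0,0,0],[0,0,-0.15],-1],[[0,0,0],[0,0,-0.15],-1],[[0,0,0],[0,0,0],-1]]'

```text
clock: 7.45
position: [0.5986, -0.1362, 0.1189]
ee_rot: [0.75, 0.662, 0.0, -0.0]
ft_force: [0.3, 1.6, -4.2]
grip_width: 0.109
grasp_force: 31.4
```

```bash
python3 - <<'E'
from h import *
from workcell import manip,vision
to(manip.get_obs(),.598,-.136,.115,13.2)
E
```

```text
tcp [ 0.5986 -0.1362  0.1189] yaw -7.2 q [-0.49  0.51  0.84  1.66 -0.41  1.16  0.33] F [ 0.3  1.6 -4.2] grip [ 0.109 31.384] t 7.45
shift [ 0.0002 -0.0008  0.0052] turn [-4.000e-04 -1.000e-03 -4.525e-01]
```

move_arm --motion '[[[0,0,0.001],[0,0,-0.15],-1],[[0,0,0],[0,0,-0.15],-1],[[0,0,0],[0,0,-0.15],-1],[[0,0,0],[0,0,-0.02],-1],[[0,0,0],[0,0,0],-1],[[0,0,0],[0,0,0],-1]]'

```text
clock: 8.05
position: [0.5988, -0.1365, 0.1182]
ee_rot: [0.618, 0.786, -0.0, -0.0]
ft_force: [-0.2, 0.8, -3.6]
grip_width: 0.108
grasp_force: 31.6
```

```bash
python3 - <<'E'
from h import *
from workcell import manip,vision
o=manip.get_obs(); to(o,.598,-.136,.115,13.2); print(o["torque"])
E
```

```text
tcp [ 0.5988 -0.1365  0.1182] yaw 13.7 q [-0.44  0.48  0.76  1.66 -0.36  1.15  0.66] F [-0.2  0.8 -3.6] grip [ 0.108 31.56 ] t 8.05
shift [ 0.0009 -0.0008  0.0043] turn [-0.0004 -0.      0.0101]
[0.08559324 0.11158196 0.01693791]
```

move_arm --motion '[[[0,0,0],[0,0,0],-0.1],[[0,0,0],[0,0,0],-0.1],[[0,0,0],[0,0,0],-0.1],[[0,0,0],[0,0,0],-0.1],[[0,0,-0.0142],[0,0,0],-0.1],[[0,0,-0.0142],[0,0,0],-0.1],[[0,0,-0.0142],[0,0,0],-0.1],[[0,0,-0.0142],[0,0,0],-0.1],[[0,0,-0.0142],[0,0,0],-0.1],[[0,0,-0.0142],[0,0,0],-0.1],[[0,0,-0.0142],[0,0,0],-0.1],[[0,0,0],[0,0,0],-0.1]]'

```text
clock: 9.25
position: [0.5996, -0.1367, 0.1946]
ee_rot: [0.616, 0.787, 0.001, 0.001]
ft_force: [-0.3, 0.6, -0.5]
grip_width: 0.454
grasp_force: 0.0
```

```bash
python3 - <<'E'
from h import *
from workcell import manip,vision
to(manip.get_obs(),.576,-.041,.193,13.2)
a=vision.camera("scene");b=vision.camera("top"); f=lambda p:cv2.resize(p[:,:,::-1],(400,300),interpolation=cv2.INTER_CUBIC)
cv2.imwrite("pics/s2.png",np.hstack([f(a["pixels"][180:300,225:385]),f(b["pixels"][160:280,260:420])])); np.savez("scene2.npz",**a); np.savez("top2.npz",**b)
E
```

```text
tcp [ 0.5996 -0.1367  0.1946] yaw 13.9 q [-0.46  0.41  0.8   1.58 -0.3   1.28  0.62] F [-0.3  0.6 -0.5] grip [0.454 0.   ] t 9.25
shift [0.1314 0.     0.0021] turn [0.0029 0.0008 0.0151]
```

View pics/s2.png

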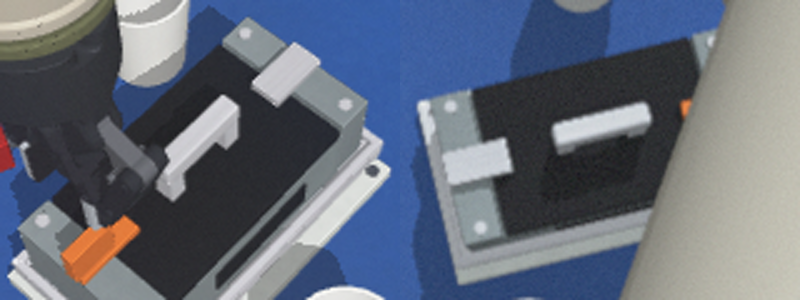

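The turnbutton now lies across the lid end, with its nose toward the keeper. The handle seems shifted a little in the top view, so I'm re-measuring it.

```bash
python3 - <<'E'
from h import *
from workcell import manip
T=dict(np.load("top2.npz")); S=dict(np.load("scene2.npz"))
b=blob(masks(T["pixels"])["bright"],(312,195,366,226)); r=wrect(T,b,.14); print(cv2.boundingRect(b),r)
b=blob(masks(S["pixels"])["orange"],(245,255,290,300)); print("button",cv2.boundingRect(b),wrect(S,b,.13))
to(manip.get_obs(),r[0]/1000+.0005,r[1]/1000,.193,r[4]-90)
E
```

```text
(321, 201, 39, 17) [575.7 -42.4  65.7  13.5 103.8]
button (250, 266, 31, 28) [ 604.9 -134.1   49.8   24.2  104.5]
tcp [ 0.5989 -0.1364  0.1929] yaw 13.9 q [-0.46  0.41  0.8   1.58 -0.3   1.28  0.62] F [ 0.3 -0.6  0.4] grip [0.45 0.  ] t 9.35
shift [ 1.289e-01  7.000e-04 -1.000e-04] turn [ 0.0003 -0.0002  0.0019]
```

move_arm --motion '[[[0.0215,0.0001,0],[0,0,0],-0.1],[[0.0215,0.0001,0],[0,0,0],-0.1],[[0.0215,0.0001,0],[0,0,0],-0.1],[[0.0215,0.0001,0],[0,0,0],-0.1],[[0.0215,0.0001,0],[0,0,0],-0.1],[[0.0214,0.0001,0],[0,0,0],-0.1],[[0,0,0],[0,0,0],-0.1],[[0,0,0],[0,0,0],-0.1]]'

```text
clock: 10.15
position: [0.576, -0.0428, 0.1925]
ee_rot: [0.616, 0.788, -0.0, -0.0]
ft_force: [-0.5, -0.9, -0.2]
grip_width: 0.449
grasp_force: 0.0
```

move_arm --motion '[[[0,0,0.0176],[0,0,0],-0.1],[[0,0,0.0176],[0,0,0],-0.1],[[0,0,0.0176],[0,0,0],-0.1],[[0,0,0.0176],[0,0,0],-0.1],[[0,0,0.0176],[0,0,0],-0.1],[[0,0,0.0176],[0,0,0],-0.1],[[0,0,0],[0,0,0],-0.1],[[0,0,0],[0,0,0],-0.1]]'

```text
clock: 10.95
position: [0.5761, -0.0426, 0.1136]
ee_rot: [0.617, 0.787, -0.0, -0.0]
ft_force: [-0.3, 0.5, 0.5]
grip_width: 0.451
grasp_force: 0.0
```

```bash
python3 - <<'E'
from h import *
from workcell import manip,vision
to(manip.get_obs(),.5762,-.0424,.113,13.8)
E
```

```text
tcp [ 0.5761 -0.0426  0.1136] yaw 13.9 q [-0.62  0.4   0.76  1.76 -0.3   1.1   0.48] F [-0.3  0.5  0.5] grip [0.451 0.   ] t 10.95
shift [0.0002 0.0001 0.0008] turn [-0.0005  0.0001  0.0015]
```

move_arm --motion '[[[0,0,0],[0,0,0],-1],[[0,0,0],[0,0,0],-1],[[0,0,0],[0,0,0],-1],[[0,0,0],[0,0,0],-1],[[0,0,0],[0,0,0],-1],[[0,0,0],[0,0,0],-1],[[0,0,0],[0,0,0],-1],[[0,0,0],[0,0,0],-1]]' --newtons 90

```text
clock: 11.75
position: [0.5768, -0.0425, 0.1146]
ee_rot: [0.616, 0.787, 0.001, 0.001]
ft_force: [-1.2, -0.3, 6.6]
grip_width: 0.17
grasp_force: 88.7
```

move_arm --motion '[[[0,0,-0.004],[0,0,0],-1],[[0,0,-0.004],[0,0,0],-1],[[0,0,-0.004],[0,0,0],-1],[[0,0,-0.004],[0,0,0],-1],[[0,0,-0.004],[0,0,0],-1],[[0,0,-0.004],[0,0,0],-1],[[0,0,-0.004],[0,0,0],-1],[[0,0,-0.004],[0,0,0],-1],[[0,0,0],[0,0,0],-1],[[0,0,0],[0,0,0],-1]]'

```text
clock: 12.75
position: [0.5761, -0.0424, 0.1377]
ee_rot: [0.616, 0.787, 0.0, -0.0]
ft_force: [-0.8, 0.0, -6.8]
grip_width: 0.171
grasp_force: 88.4
```

```bash
python3 - <<'E'
from h import *
from workcell import manip,vision
o=manip.get_obs(); to(o,.5762,-.0424,.218,13.8); print(o["torque"])
a=vision.camera("scene"); f=lambda p:cv2.resize(p[:,:,::-1],(600,450),interpolation=cv2.INTER_CUBIC)
cv2.imwrite("pics/s3.png",f(a["pixels"][170:320,215:415]))
E
```

```text
tcp [ 0.5761 -0.0424  0.1377] yaw 13.9 q [-0.63  0.37  0.77  1.74 -0.28  1.15  0.46] F [-0.8  0.  -6.8] grip [ 0.171 88.446] t 12.75
shift [ 0.000e+00  1.000e-04 -1.071e-01] turn [ 0.0001 -0.0002  0.0018]
[ 0.00405384  0.05012257 -0.0016366 ]
```

View pics/s3.png

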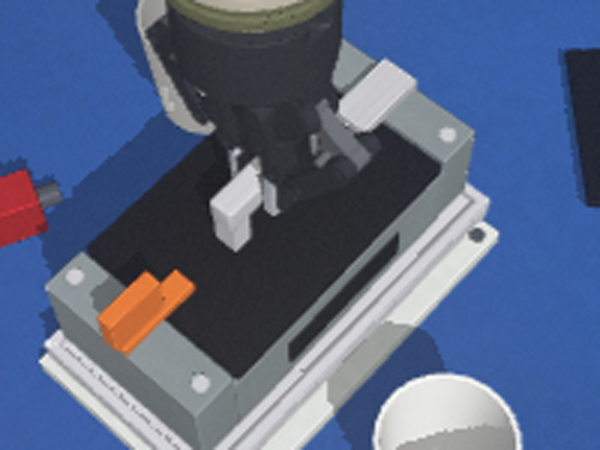

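The case hangs level from the lid, clear of the nest on all sides, with the turnbutton holding (nose at (190,285)). I'll lift the remaining 79 mm.

move_arm --motion '[[[0,0,-0.007],[0,0,0],-1],[[0,0,-0.012],[0,0,0],-1],[[0,0,-0.012],[0,0,0],-1],[[0,0,-0.012],[0,0,0],-1],[[0,0,-0.012],[0,0,0],-1],[[0,0,-0.012],[0,0,0],-1],[[0,0,-0.012],[0,0,0],-1],[[0,0,-0.012],[0,0,0],-1],[[0,0,-0.008],[0,0,0],-1],[[0,0,-0.005],[0,0,0],-1],[[0,0,-0.001],[0,0,0],-1],[[0,0,0],[0,0,0],-1]]'

```text
clock: 14.0
position: [0.5761, -0.0424, 0.2163]
ee_rot: [0.616, 0.787, -0.0, -0.0]
ft_force: [-0.7, 0.9, -7.2]
grip_width: 0.167
grasp_force: 88.5
```

move_arm --motion '[[[0,0,0],[0,0,0],-1],[[0,0,0],[0,0,0],-1],[[0,0,0],[0,0,0],-1],[[0,0,0],[0,0,0],-1],[[0,0,0],[0,0,0],-1],[[0,0,0],[0,0,0],-1],[[0,0,0],[0,0,0],-1],[[0,0,0],[0,0,0],-1]]'

```text
clock: 14.8
position: [0.5761, -0.0425, 0.2164]
ee_rot: [0.616, 0.787, 0.0, -0.0]
ft_force: [-0.9, 0.1, -5.8]
grip_width: 0.172
grasp_force: 88.5
```

```bash
python3 - <<'E'
from h import *
from workcell import manip,vision
o=manip.get_obs(); to(o,.5762,-.0424,.218,13.8); print(o["torque"],abs(o["joint_velocities"]).max())
a=vision.camera("scene")
cv2.imwrite("pics/s4.png",cv2.resize(a["pixels"][120:345,165:465,::-1],(600,450),interpolation=cv2.INTER_CUBIC))
E
```

```text
tcp [ 0.5761 -0.0425  0.2164] yaw 13.9 q [-0.66  0.29  0.8   1.65 -0.21  1.3   0.42] F [-0.9  0.1 -5.8] grip [ 0.172 88.451] t 14.8
shift [ 0.0001  0.0001 -0.0021] turn [-0.     -0.0001  0.0018]
[-0.01975634  0.03238709  0.04804498] 0.0019447539891827622
```

View pics/s4.png

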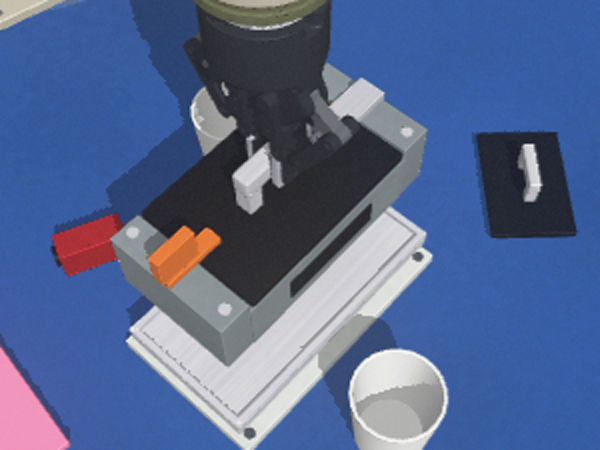

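The case hangs level about 10 cm above the nest. The turnbutton is still closed, the cups and sensor are where they were, and the arm is at rest. Handing in.

```bash
python3 -c "
from workcell import order
print(order.hand_in())"
```

```text
the job is handed in; nothing more can be done
None
```

The turnbutton was closed with the case still in its nest; the case was then lifted by the lid handle to about 10 cm, held there level and steady, and handed in at about 15 s (no verdict was returned).

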